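# Wedge the rocking stirrer

### The job

The flat white stirrer rocks because its near right foot has lost its rubber. Without gripping or lifting anything, push the yellow wedge from behind, thin end first, under that bare metal foot until it bears snugly against it, without jacking the stirrer up out of level; then press down firmly with the fingertips on top of that corner of the stirrer to check that it no longer rocks, and let go. Do not shove the stirrer out of its place, keep the little vial standing on its plate, and leave the other things alone.

Things in the scene. Friction and masses are not known exactly. Their poses are not given: they have to be found in the camera images.
- stirrer: Slim magnetic stirrer, loose, 2.4 kg: white casing 190 (x) x 164 (y) mm, underside 14 mm and flat top 60 mm above the bench; round white plate (radius 66 mm, centre at x = +12 mm) 7 mm higher. Origin at bench level under its middle; +x to its back, +y to its left, z up; knob on its front (-x). Rubber feet at x, y = (-70, 58), (70, 58), (70, -58) mm hold it level; the fourth is the bare stub.
- stub (a point): Lowest point of the bare domed metal stub (15 mm across) under the near right corner, at stirrer x, y = (-70, -58) mm, 7 mm above the bench: 25 mm in from the front edge, 24 mm from the right side. Unwedged, a press of 2 to 3 N on that corner rocks it down to the bench. An upward force of about 10 N at the stub starts to jack the stirrer up.
- corner (a point): The point of the stirrer's flat top straight above the stub, 60 mm above the bench: the place to press (5 to 10 N).
- wedge: Yellow plastic wedge, loose, 70 g, flat on the bench: 112 mm long (x), 44 wide (y); top slopes from 1.5 mm at the nose (+x end) to 16 mm at the square heel (-x end, upright face to push). Origin: centre of underside. Slides with about 0.5 N; meets the stub when the stub is about 14 mm to the nose side of its origin, then the push rises softly: 5 N is snug, over about 12 N jacks the stirrer up.
- vial: Small capped glass vial, 12 mm wide, 32 mm tall, blue cap, standing loose on the stirrer's plate; origin at the centre of its underside.
- beaker: Bystander: translucent plastic beaker, 79 x 90 x 99 mm, right of the stirrer; origin at the centre of its underside.
- clear_vial: Bystander: uncapped clear vial, 12 x 32 mm, standing on the bench to the left; origin at the centre of its underside.
- spare_vial: Bystander: a second blue-capped vial, 12 x 32 mm, on the bench to the right; origin at the centre of its underside.
Things that resemble listed ones, but are neither listed nor needed, are in the scene too. Of the things shaped like the wedge, the yellow one is meant.

How it is judged:
By the outcome, as a careful person would: the job done as asked, in the order asked, and still so for the second after the job is handed in, with the robot touching nothing.
It also fails if it takes over 56 s, if anything falls off the work surface, if the arm or the gripper's body presses on something with over 40 N, if the wrist force passes 120 N, or if a joint passes its speed limit or range.

### The arm

A 6-joint arm with a two-finger parallel gripper is mounted at the origin on a cart in front of the work surface, level with it; the furniture and walls round the work are solid. World frame = base frame: x ahead of the robot, y to its left, z up, the work surface at z = 0. Lengths are in m, angles in degrees, forces in N, time in s.
With the tool pointing down it reaches from about 0.3 to 0.825 m from the base axis. Payload 5.4 kg.
Tool frame: the origin (TCP) lies at the very end of the fingers, on their centre line; the grasp point (between the pads) lies 19 mm behind it; x points along the fingers, y is the direction in which the jaws open and shut, and the axes are right-handed (so a half turn about x gives the same grasp; the last joint's range is limited). The gripper opens to 92 mm and grips with 3 to 60 N. Pads are 20 mm wide; open, the fingers measure 128 mm over their backs; the gripper's body (75 mm by 189 mm) begins 69 mm behind the grasp point.
Start: joints at [-78.1, 9.076, 91.501, -0, 79.423, -12.038], TCP at [0.233, -0.526, 0.215] pointing down, gripper open.
Joint ranges: [-166.64, 166.64], [-54.1, 131.32], [10.49, 154.53], [-73.88, 253.88], [9.74, 151.15], [-171.62, 171.62]. Speed limits (degrees/s): [147.25, 147.25, 180, 180, 180, 180].

### API

Orientations are given as [roll, pitch, yaw] about the fixed x, y, z axes, in that order (R = Rz(yaw) Ry(pitch) Rx(roll)).
In Python, from rig import telemetry, imaging, finish_job gives the robot as it stands. The module is installed in compiled form; this text tells all that it offers.
- The arm moves only by the shell command python3 -m inch 'ROWS' [FORCE]. ROWS is JSON, one flat list of numbers, 5 for each row, row after row: the shift along the tool's x, y, z in mm, then the turn about the tool's x in rad, then the opening in per cent of the stroke, from 0 (shut) to 100 (fully open). In form: [tx, ty, tz, turn, hand, tx, ty, tz, turn, hand, ...]. A call has 1 to 10 rows; each row is the pose to reach, as a shift and turn from the pose commanded when the call began, along the tool's axes at that moment; what a row does not reach only later rows make up. A row lasts 1/12 s, in which the tool goes at most 41.7 mm and 7.16 degrees, less where a joint would pass 70% of its speed; a pose out of reach is approached as far as the arm can. A call with a gripper value outside its range is refused whole. The fingers move at their own pace and stop on an object; FORCE is the grip in N (left out, the last holds). Time passes only in rows, so rows that repeat a pose let the fingers close. It gives the time, the measured TCP pose, the force and the opening at its end, in the units of the state.
- telemetry.observe(): the state, without advancing time (a new reading comes with each control period).
- imaging.snapshot(name): name is "side" or "top"; returns (picture, depth): 384x512x3 uint8, red, green, blue; 384x512 float32, m along the optical axis (not along the pixel's ray), 0 where there is no reading.
- imaging.camera_info(name): a dict with "fx", "fy", "cx", "cy" (pixels), "dist_coeffs" ([k1, k2, p1, p2, k3] as OpenCV has them; the pictures are not rectified), "T" (4x4, takes a point from camera to world coordinates). Camera axes: x right, y up, looking along -z (the intrinsics and any distortion apply to the point x, -y, -z); pixel columns grow to the right and rows downward; lengths in m; the calibration is good to about 2 mm. A picture is of the moment at which its call begins. camera_info takes no time and is no camera call.
- finish_job(): hands the job in, once; it reports no verdict.
The state is a dict: "clock": time; "q": joint angles; "dq": joint speeds; "tau": joint torques, N m; "eef_pos": TCP position; "tool_rot": TCP orientation; "contact_force": force on the tool from outside, world axes, zero at the start; "torque": the same for the moment, N m; "gripper_width": finger opening in m.
Only numpy, scipy, OpenCV 4.12 (cv2) and the standard library are available. Lean on these libraries where they do the work, as an engineer would, in place of code of your own. Each camera call takes 0.05 s, during which the arm holds its last target.

## Working session

There is one attempt and no reset: what is moved stays moved. The work goes in short steps, Python scripts to look and compute and a shell command to move; the robot and the scene stay as the last step left them, time stands still between calls to the robot, and variables do not carry over. Pictures are saved under pics/ and viewed, and the job is handed in when it is done.

```bash
mkdir -p pics
python3 - <<'E'
from rig import telemetry, imaging
import cv2, numpy as np
print(telemetry.observe())
for n in("side","top"):
    p,d=imaging.snapshot(n); cv2.imwrite(f"pics/{n}0.png",p[:,:,::-1]); np.save(f"{n}0_d.npy",d); np.save(f"{n}0.npy",p)
    c=imaging.camera_info(n); print(n,{k:np.round(v,4).tolist() for k,v in c.items()})
E
```

```text
{'clock': 0.0, 'q': array([-7.81000706e+01,  9.11319736e+00,  9.15701559e+01, -3.86403321e-04,
        7.94224116e+01, -1.20368455e+01]), 'dq': array([ 0.08318201, -0.1010736 , -0.02834582,  0.00511284,  0.06010015,
        0.09047281]), 'tau': array([ 1.33286219e-03, -3.85562718e+01, -3.22113311e+01,  7.03643868e-02,
        3.77044198e-02, -1.25576298e-04]), 'eef_pos': array([ 0.23315276, -0.52494035,  0.21363119]), 'tool_rot': array([-101.83114917,   89.89423441,  102.10569696]), 'contact_force': array([ 0.13213929, -0.88934103, -0.06027228]), 'torque': array([ 0.02117101, -0.0226252 , -0.03816061]), 'gripper_width': 0.09204247255970982}
side {'fx': 411.9986, 'fy': 411.9986, 'cx': 253.822, 'cy': 196.0099, 'dist_coeffs': [-0.0137, 0.0, 0.0, 0.0, 0.0], 'T': [[0.984, 0.0381, -0.174, 0.4012], [-0.1765, 0.3396, -0.9239, -0.8203], [0.0239, 0.9398, 0.3409, 0.4393], [0.0, 0.0, 0.0, 1.0]]}
top {'fx': 378.2061, 'fy': 378.2061, 'cx': 262.3735, 'cy': 199.8696, 'dist_coeffs': [-0.0081, 0.0, 0.0, 0.0, 0.0], 'T': [[0.0167, 0.9811, -0.1929, 0.4298], [-0.9999, 0.0161, -0.0046, 0.14], [-0.0014, 0.193, 0.9812, 0.9104], [0.0, 0.0, 0.0, 1.0]]}
```

View pics/side0.png

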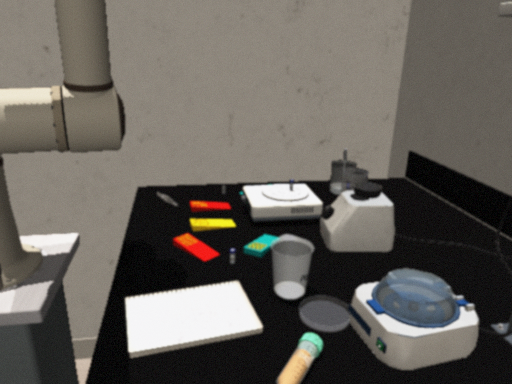

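View pics/top0.png

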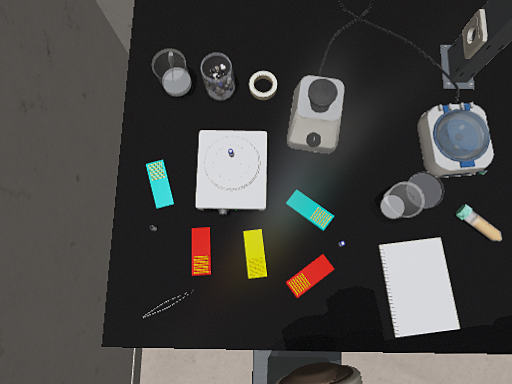

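Top view: the stirrer is at (232,170) with its knob at the bottom (222,211), so the near right corner is about (262,200). The yellow wedge is at (255,254). Possible mix-ups are the red ones at (201,251) and (310,276) and the teal ones at (159,184) and (310,209). I choose the only yellow one and check it in a crop.

```bash
cat > h.py <<'E'
import cv2, numpy as np
from rig import imaging
def ray(n,uv):
    c=imaging.camera_info(n); K=np.array([[c['fx'],0,c['cx']],[0,c['fy'],c['cy']],[0,0,1.]])
    u=cv2.undistortPoints(np.array(uv,float).reshape(-1,1,2),K,np.array(c['dist_coeffs'],float)).reshape(-1,2)
    d=np.c_[u[:,0],-u[:,1],-np.ones(len(u))]; T=np.array(c['T'])
    return T[:3,3], d@T[:3,:3].T
def plane(n,uv,z):
    o,d=ray(n,uv); z=np.broadcast_to(z,(len(d),)); return o+d*((z-o[2])/d[:,2])[:,None]
def proj(n,P):
    c=imaging.camera_info(n); K=np.array([[c['fx'],0,c['cx']],[0,c['fy'],c['cy']],[0,0,1.]]); T=np.array(c['T'])
    p=(np.array(P,float).reshape(-1,3)-T[:3,3])@T[:3,:3]*[1,-1,-1]
    return cv2.projectPoints(p,np.zeros(3),np.zeros(3),K,np.array(c['dist_coeffs'],float))[0].reshape(-1,2)
def mask(img,what):
    h=cv2.cvtColor(img,cv2.COLOR_RGB2HSV)
    if what=='yellow': return cv2.inRange(h,(24,120,60),(36,255,255))
    if what=='white': return cv2.inRange(h,(0,0,150),(180,60,255))
    if what=='blue': return cv2.inRange(h,(105,70,40),(135,255,255))
def biggest(m,near,mn=5):
    cs=[c for c in cv2.findContours(m,cv2.RETR_EXTERNAL,cv2.CHAIN_APPROX_NONE)[0] if cv2.contourArea(c)>=mn]
    return min(cs,key=lambda c:np.linalg.norm(c.reshape(-1,2).mean(0)-near))
E
python3 - <<'E'
from h import *
t=np.load('top0.npy'); s=np.load('side0.npy')
a=cv2.resize(t[120:300,140:350],None,fx=3.6,fy=3.2,interpolation=cv2.INTER_CUBIC)
cv2.imwrite('pics/crop_top.png',a[:,:,::-1])
cv2.imwrite('pics/crop_side.png',cv2.resize(s[170:280,160:340],None,fx=4.4,fy=4.4,interpolation=cv2.INTER_CUBIC)[:,:,::-1])
cy=biggest(mask(t,'yellow'),(255,254)); 
P=plane('top',cy.reshape(-1,2),0.008); r=cv2.minAreaRect((P[:,:2]*1000).astype(np.float32)); print('wedge',r, cv2.boxPoints(r).round(1).tolist())
print(cv2.boxPoints(cv2.minAreaRect(cy)))
cw=biggest(mask(t,'white'),(232,170),500)
P=plane('top',cw.reshape(-1,2),0.060); r=cv2.minAreaRect((P[:,:2]*1000).astype(np.float32)); print('stir',r, cv2.boxPoints(r).round(1).tolist())
print(cv2.boxPoints(cv2.minAreaRect(cw)))
E
```

```text
wedge ((478.3286437988281, 160.89297485351562), (114.09697723388672, 46.19969940185547), 7.291711807250977) [[418.79998779296875, 176.60000610351562], [424.70001220703125, 130.6999969482422], [537.7999877929688, 145.1999969482422], [532.0, 191.0]]
[[241.939   230.45117]
 [261.4756  228.28046]
 [266.84143 276.57315]
 [247.30484 278.74387]]
stir ((670.9220581054688, 216.97714233398438), (161.3209228515625, 188.62266540527344), 89.96823120117188) [[576.5999755859375, 136.39999389648438], [765.2000122070312, 136.3000030517578], [765.2999877929688, 297.6000061035156], [576.7000122070312, 297.70001220703125]]
[[196. 130.]
 [266. 130.]
 [266. 208.]
 [196. 208.]]
```

View pics/crop_top.png

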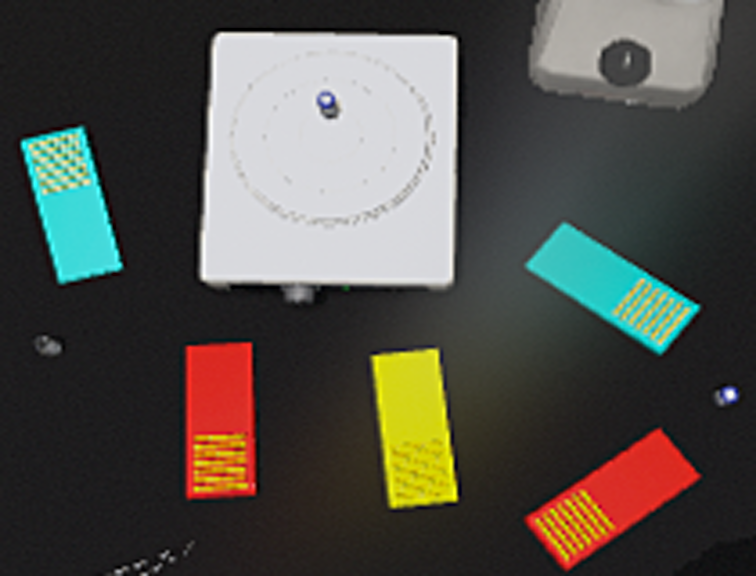

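View pics/crop_side.png

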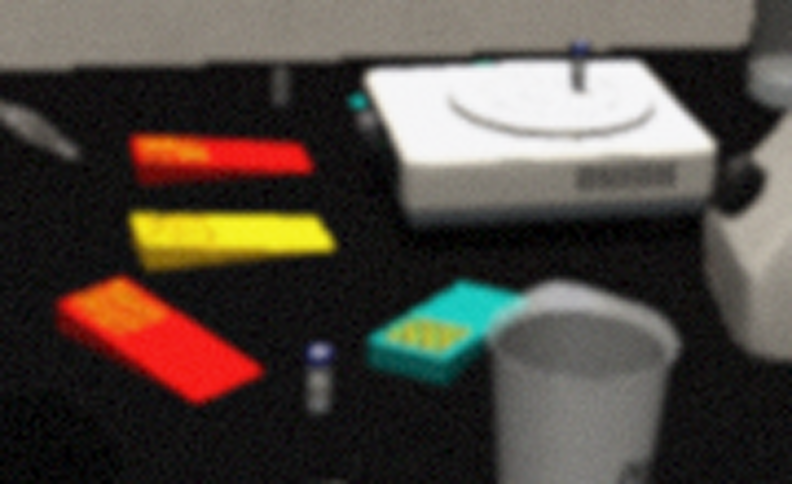

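Run:
```python
from h import *
from rig import telemetry
from scipy.spatial.transform import Rotation as R
t=np.load('top0.npy'); d=np.load('top0_d.npy')
g=cv2.GaussianBlur(cv2.cvtColor(t,cv2.COLOR_RGB2GRAY),(0,0),0.7).astype(float)
def scan(p0,dirn,thr):
    ts=np.arange(0,14,.1); p=np.array(p0)+np.outer(ts,dirn)
    v=cv2.remap(g.astype(np.float32),p[:,0:1].astype(np.float32),p[:,1:2].astype(np.float32),cv2.INTER_LINEAR).ravel()
    i=np.argmax(v<thr); return p[i] if v[i]<thr else None
def edge(starts,dirn,thr=110,z=.06):
    p=[q for q in (scan(s,dirn,thr) for s in starts) if q is not None]
    P=plane('top',p,z)[:,:2]*1000
    vx,vy,x,y=cv2.fitLine(P.astype(np.float32),cv2.DIST_HUBER,0,.01,.01).ravel()
    return round(float(np.degrees(np.arctan2(vy,vx))),2),P.mean(0).round(1),P.std(0).round(2)
print('back',edge([(u,137) for u in range(205,260,2)],(0,-1)))
print('left',edge([(203,v) for v in range(138,196,2)],(-1,0)))
print('right',edge([(260,v) for v in range(138,200,2)],(1,0)))
print('front',edge([(u,201) for u in list(range(202,215,1))+list(range(232,262,2))],(0,1),150))
for v in range(196,216): print(v,g[v,250:254].round(),end=' ')
print()
s=telemetry.observe(); M=R.from_euler('xyz',s['tool_rot'],degrees=True).as_matrix(); print(M.round(3))
# wedge: corners of contour
cy=biggest(mask(t,'yellow'),(255,254)); a=cv2.approxPolyDP(cy,3,True).reshape(-1,2); print(a.tolist())
for n,c in (('vial',biggest(mask(t,'blue'),(231,153),1)),('spare',biggest(mask(t,'blue'),(341,243),1))):
    print(n,c.reshape(-1,2).mean(0),plane('top',[c.reshape(-1,2).mean(0)],.099 if n=='vial' else .032).round(3))
```

```text
back (89.82, array([765.5, 219.1]), array([ 0.23, 38.46]))
left (-0.03, array([675.4, 298.7]), array([40.53,  0.28]))
right (0.09, array([673.3, 135.8]), array([43.22,  0.2 ]))
front (89.84, array([577.1, 221.3]), array([ 0.29, 46.01]))
196 [217. 217. 217. 217.] 197 [217. 217. 217. 217.] 198 [217. 217. 217. 217.] 199 [217. 217. 217. 217.] 200 [217. 217. 217. 217.] 201 [217. 217. 217. 216.] 202 [217. 217. 216. 216.] 203 [217. 217. 216. 216.] 204 [217. 217. 216. 216.] 205 [217. 217. 217. 217.] 206 [219. 219. 219. 219.] 207 [215. 215. 215. 215.] 208 [170. 171. 171. 171.] 209 [90. 90. 92. 92.] 210 [38. 38. 42. 44.] 211 [32. 33. 37. 40.] 212 [38. 39. 41. 44.] 213 [41. 43. 44. 46.] 214 [44. 45. 47. 48.] 215 [45. 47. 48. 48.] 
[[-0.     0.406 -0.914]
 [ 0.002 -0.914 -0.406]
 [-1.    -0.002 -0.   ]]
[[261, 229], [243, 231], [248, 278], [266, 276]]
vial [230.08333333 151.        ] [[0.7   0.218 0.099]]
spare [342.26666667 242.8       ] [[ 0.504 -0.043  0.032]]
```

```bash
python3 -m inch '[0,-233,-213,0.418,0,0,-233,-213,0.418,0,0,-233,-213,0.418,0,0,-233,-213,0.418,0,0,-233,-213,0.418,0,0,-233,-213,0.418,0,0,-233,-213,0.418,0,0,-233,-213,0.418,0,0,-233,-213,0.418,0,0,-233,-213,0.418,0]'
python3 - <<'E'
from h import *
for uv,z in (((261.5,228.5),.0015),((242.5,230.5),.0015),((247.5,278.5),.016),((266.5,276.5),.016)): print(plane('top',[uv],z).round(4))
E
```

```text
clock: 0.93
eef_pos: [0.3336, -0.2254, 0.2144]
tool_rot: [68.4, 90.0, -111.5]
contact_force: [1.0, -1.4, -0.3]
gripper_width: 0.0276
[[0.5381 0.1452 0.0015]]
[[0.5325 0.1909 0.0015]]
[[0.4195 0.1755 0.016 ]]
[[0.4248 0.1316 0.016 ]]
```

```bash
python3 -m inch '[0,-384,-51,0,0,0,-384,-51,0,0,0,-384,-51,0,0,0,-384,-51,0,0,0,-384,-51,0,0,0,-384,-51,0,0,0,-384,-51,0,0,0,-384,-51,0,0,0,-384,-51,0,0,0,-384,-51,0,0]'
python3 -m inch '[40,0,0,0,0,80,0,0,0,0,120,0,0,0,0,150,0,0,0,0,150,0,0,0,0,150,0,0,0,0]'
python3 - <<'E'
from rig import telemetry
from scipy.spatial.transform import Rotation as R
s=telemetry.observe(); print(s['eef_pos'],R.from_euler('xyz',s['tool_rot'],degrees=True).as_matrix().round(3))
E
```

```text
clock: 1.77
eef_pos: [0.385, 0.1613, 0.2145]
tool_rot: [-86.9, 89.9, 93.2]
contact_force: [0.2, -0.6, -0.2]
gripper_width: 0.0003
clock: 2.27
eef_pos: [0.3838, 0.1568, 0.0637]
tool_rot: [8.5, 89.8, -171.6]
contact_force: [-0.5, 0.3, 1.5]
gripper_width: 0.0002
[0.38381421 0.15683636 0.06367994] [[-0.004 -0.002 -1.   ]
 [-0.001 -1.     0.002]
 [-1.     0.001  0.004]]
```

```bash
python3 -m inch '[25,-1,0,0,0,45,-1,0,0,0,56,-1,0,0,0,56,-1,0,0,0,56,-1,0,0,0,56,-1,0,0,0]'
python3 - <<'E'
from h import *
from rig import telemetry
p,d=imaging.snapshot('side'); cv2.imwrite('pics/s1.png',cv2.resize(p[150:290,120:340],None,fx=3.6,fy=3.6,interpolation=cv2.INTER_CUBIC)[:,:,::-1])
p,d=imaging.snapshot('top'); cv2.imwrite('pics/t1.png',cv2.resize(p[120:320,160:360],None,fx=3,fy=3,interpolation=cv2.INTER_CUBIC)[:,:,::-1])
print(telemetry.observe()['eef_pos'],telemetry.observe()['contact_force'])
E
```

```text
clock: 2.77
eef_pos: [0.387, 0.1588, 0.0109]
tool_rot: [-175.0, 89.7, 4.9]
contact_force: [0.2, -0.9, 0.1]
gripper_width: 0.0004
[0.38644423 0.15892132 0.01045734] [ 0.84890783 -0.47980802  0.04592591]
```

View pics/s1.png

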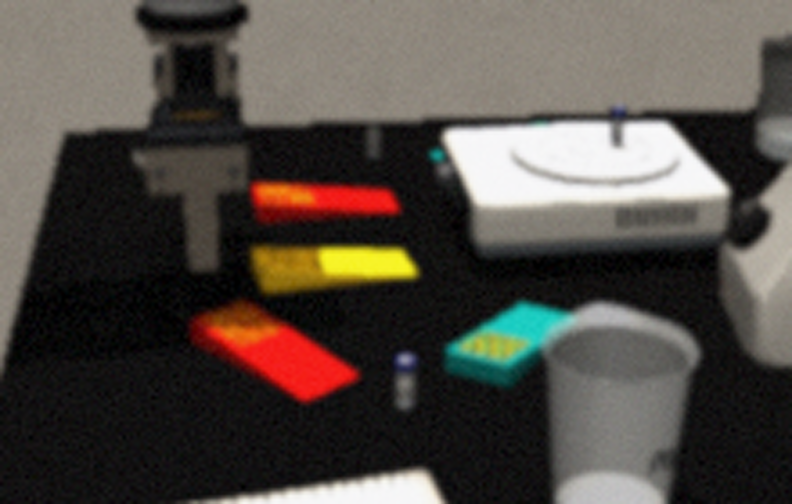

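View pics/t1.png

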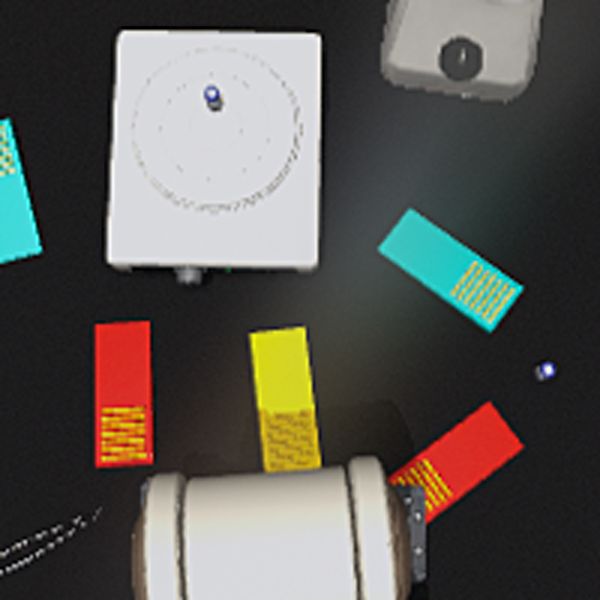

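```bash
python3 -m inch '[3,0,-10,0,0,4,0,-18,0,0,4,0,-24,0,0,4,0,-30,0,0,4,0,-35,0,0,4,0,-40,0,0,4,0,-45,0,0,4,0,-50,0,0,4,0,-50,0,0,4,0,-50,0,0]'
cat > look.py <<'E'
import sys
from h import *
from rig import telemetry
k=sys.argv[1]
t,d=imaging.snapshot('top'); cv2.imwrite(f'pics/t{k}.png',cv2.resize(t[120:320,160:360],None,fx=3,fy=3,interpolation=cv2.INTER_CUBIC)[:,:,::-1])
s,d=imaging.snapshot('side'); cv2.imwrite(f'pics/s{k}.png',cv2.resize(s[150:290,120:340],None,fx=3.6,fy=3.6,interpolation=cv2.INTER_CUBIC)[:,:,::-1])
cy=biggest(mask(t,'yellow'),(253,240),30); a=cv2.approxPolyDP(cy,3,True).reshape(-1,2)
print(a.tolist()); print(plane('top',a,.0015)[:,:2].round(4).tolist())
m=mask(t,'yellow').astype(bool)
r=[(v,np.flatnonzero(m[v,225:290])[[0,-1]]+225) for v in range(205,275) if m[v,225:290].sum()>8]
L=np.array([(e[0]-.5,v) for v,e in r]);Rr=np.array([(e[1]+.5,v) for v,e in r])
mid=plane('top',(L+Rr)/2,.006)[:,:2]*1000
f=np.polyfit(mid[:,0],mid[:,1],1); print('rows',r[0][0],r[-1][0],'yaw',np.degrees(np.arctan(f[0])).round(2),'y at stub x=601:',np.polyval(f,601).round(1),'x',mid[[0,-1],0].round(1),'wid',(plane('top',L,.006)[:,1]-plane('top',Rr,.006)[:,1])[[0,len(L)//2,-1]].round(4))
o=telemetry.observe(); print(o['clock'],o['eef_pos'].round(4),o['contact_force'].round(2))
E
python3 look.py 2
```

```text
clock: 3.7
eef_pos: [0.4348, 0.1588, 0.0046]
tool_rot: [-179.2, 90.0, 0.8]
contact_force: [-0.4, 0.4, 0.2]
gripper_width: 0.0006
[[247, 221], [248, 244], [265, 242], [264, 220]]
[[0.5558, 0.1806], [0.5003, 0.1769], [0.5057, 0.1362], [0.5589, 0.1395]]
rows 220 243 yaw 0.87 y at stub x=601: 159.3 x [558.  502.5] wid [0.0362 0.0455 0.0262]
3.8 [0.4343 0.1588 0.0045] [-0.69  0.18  0.05]
```

View pics/t2.png

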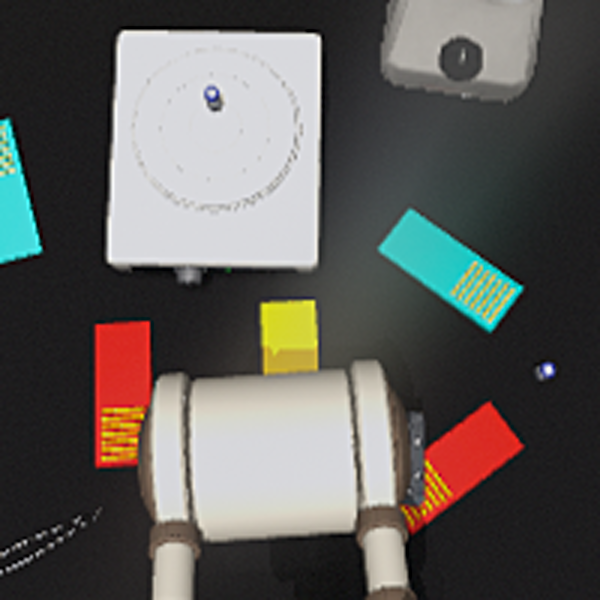

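View pics/s2.png

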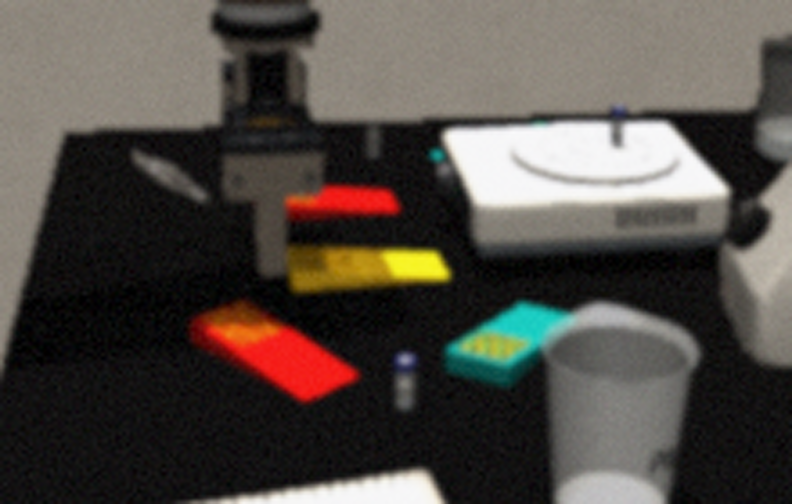

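The wedge has squared up (nose edge at about (290,300) in the top crop) and its axis runs through the stub at y = 159. I'll push on, fast at first and then in small steps.

```bash
python3 -m inch '[0,0,-7,0,0,0,0,-14,0,0,0,0,-21,0,0,0,0,-28,0,0,0,0,-35,0,0,0,0,-42,0,0,0,0,-49,0,0,0,0,-56,0,0,0,0,-62,0,0,0,0,-65,0,0]'
python3 -m inch '[0,0,-2,0,0,0,0,-4,0,0,0,0,-6,0,0,0,0,-8,0,0,0,0,-10,0,0,0,0,-10,0,0]'
python3 look.py 3
```

```text
clock: 4.63
eef_pos: [0.5006, 0.1588, 0.0047]
tool_rot: [-178.1, 90.0, 1.8]
contact_force: [-1.6, 0.6, -0.5]
gripper_width: 0.0003
clock: 5.13
eef_pos: [0.5099, 0.1588, 0.0047]
tool_rot: [-175.1, 90.0, 4.9]
contact_force: [1.1, -0.4, -0.5]
gripper_width: 0.0004Traceback (most recent call last):
  File "look.py", line 7, in <module>
    cy=biggest(mask(t,'yellow'),(253,240),30); a=cv2.approxPolyDP(cy,3,True).reshape(-1,2)
  File "h.py", line 21, in biggest
    return min(cs,key=lambda c:np.linalg.norm(c.reshape(-1,2).mean(0)-near))
ValueError: min() iterable argument is empty
```

View pics/s3.png

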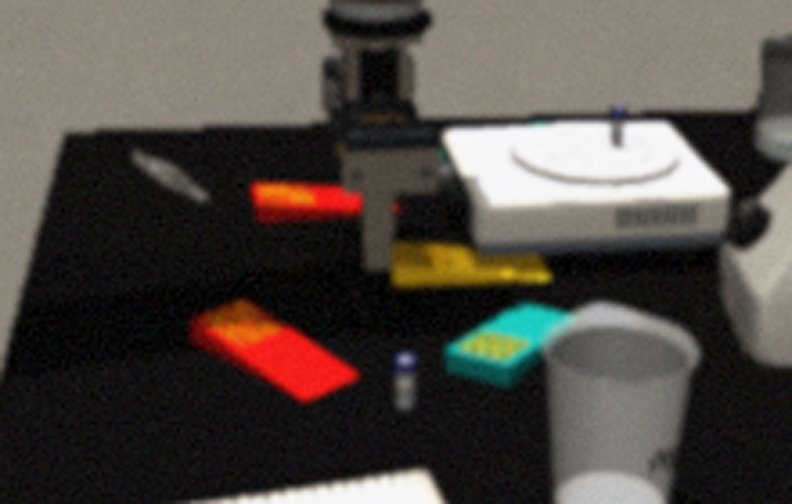

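```bash
python3 -m inch '[0,0,-1,0,0,0,0,-2,0,0,0,0,-3,0,0,0,0,-4,0,0,0,0,-4,0,0,0,0,-4,0,0]'|sed -n '1,4p'; python3 -m inch '[0,0,-1,0,0,0,0,-1,0,0]'|sed -n '1,4p'; python3 -m inch '[0,0,-1,0,0,0,0,-1,0,0]'|sed -n '1,4p'
```

```text
clock: 5.73
eef_pos: [0.5137, 0.1588, 0.0047]
tool_rot: [179.0, 90.0, -1.0]
contact_force: [0.4, 0.8, 1.2]
clock: 5.9
eef_pos: [0.5146, 0.1588, 0.0046]
tool_rot: [-173.4, 90.0, 6.6]
contact_force: [0.4, -0.1, 0.3]
clock: 6.07
eef_pos: [0.5156, 0.1588, 0.0046]
tool_rot: [-175.5, 90.0, 4.5]
contact_force: [-0.3, 0.4, -0.6]
```

```bash
for i in 1; do python3 -m inch '[0,0,-1,0,0,0,0,-1,0,0]'|sed -n '2p;4p'; python3 -m inch '[0,0,-1,0,0,0,0,-1,0,0]'|sed -n '2p;4p';python3 -m inch '[0,0,-1,0,0,0,0,-1,0,0]'|sed -n '2p;4p'; done
```

```text
eef_pos: [0.5167, 0.1588, 0.0046]
contact_force: [0.2, 0.3, -0.3]
eef_pos: [0.5177, 0.1588, 0.0046]
contact_force: [0.1, -0.8, 1.0]
eef_pos: [0.5187, 0.1588, 0.0047]
contact_force: [0.1, -0.3, -0.5]
```

```bash
python3 -m inch '[0,0,-1,0,0,0,0,-1,0,0]'|sed -n '2p;4p'; python3 -m inch '[0,0,-1,0,0,0,0,-1,0,0]'|sed -n '2p;4p'
```

```text
eef_pos: [0.5197, 0.1588, 0.0047]
contact_force: [0.2, -0.2, -0.5]
eef_pos: [0.5207, 0.1588, 0.0046]
contact_force: [-0.3, -0.0, -0.4]
```

```bash
python3 -m inch '[0,0,-1,0,0,0,0,-1,0,0]'|sed -n '2p;4p'; python3 -m inch '[0,0,-1,0,0,0,0,-1,0,0]'|sed -n '2p;4p'
```

```text
eef_pos: [0.5217, 0.1588, 0.0047]
contact_force: [-0.5, -0.0, -0.2]
eef_pos: [0.5227, 0.1588, 0.0047]
contact_force: [0.6, 0.1, 0.2]
```

```bash
python3 -m inch '[0,0,-1,0,0,0,0,-1,0,0]'|sed -n '2p;4p'; python3 -m inch '[0,0,-1,0,0,0,0,-1,0,0]'|sed -n '2p;4p'
```

```text
eef_pos: [0.5235, 0.1588, 0.0046]
contact_force: [-0.9, 0.6, 0.4]
eef_pos: [0.5241, 0.1588, 0.0045]
contact_force: [-1.6, -0.3, 2.6]
```

```bash
python3 -m inch '[0,0,0,0,0]'|sed -n '2p;4p'; python3 -m inch '[0,0,0,0,0]'|sed -n '2p;4p'; python3 -m inch '[0,0,-0.5,0,0,0,0,-0.5,0,0]'|sed -n '2p;4p'; python3 -m inch '[0,0,0,0,0]'|sed -n '2p;4p'
```

```text
eef_pos: [0.5241, 0.1588, 0.0045]
contact_force: [-1.9, 0.1, 1.2]
eef_pos: [0.5241, 0.1588, 0.0045]
contact_force: [-2.6, 0.1, 1.9]
eef_pos: [0.5245, 0.1588, 0.0045]
contact_force: [-4.6, -1.0, 3.8]
eef_pos: [0.5245, 0.1588, 0.0045]
contact_force: [-5.1, -0.3, 3.3]
```

```bash
sed -i '7,14{/^o=/!d}' look.py; python3 look.py 4
```

```text
8.0833 [0.5246 0.1588 0.0045] [-4.75 -0.16  2.38]
```

View pics/s4.png

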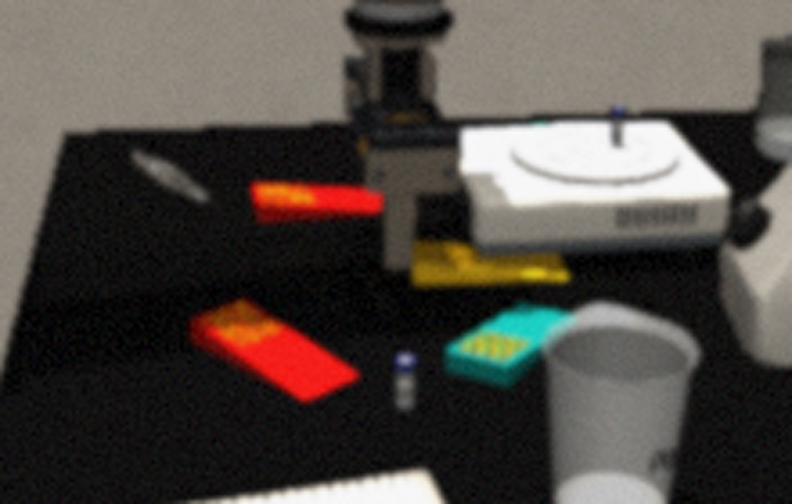

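```bash
python3 -m inch '[0,0,-0.2,0,0,0,0,-0.2,0,0]'|sed -n '2p;4p'; python3 -m inch '[0,0,0,0,0]'|sed -n '2p;4p'; python3 -m inch '[0,0,0,0,0]'|sed -n '2p;4p'
```

```text
eef_pos: [0.5248, 0.1588, 0.0045]
contact_force: [-5.4, 0.1, 2.7]
eef_pos: [0.5248, 0.1588, 0.0044]
contact_force: [-4.8, 0.0, 2.9]
eef_pos: [0.5248, 0.1588, 0.0045]
contact_force: [-4.9, 0.3, 3.1]
```

```bash
python3 -m inch '[0,0,-0.3,0,0,0,0,-0.3,0,0]'|sed -n '2p;4p'; python3 -m inch '[0,0,0,0,0]'|sed -n '2p;4p'; python3 -m inch '[0,0,0,0,0]'|sed -n '2p;4p'
```

```text
eef_pos: [0.5249, 0.1588, 0.0045]
contact_force: [-6.4, 0.2, 4.4]
eef_pos: [0.5249, 0.1588, 0.0045]
contact_force: [-5.3, -0.0, 4.3]
eef_pos: [0.5249, 0.1588, 0.0045]
contact_force: [-5.1, 0.0, 3.5]
```

Snug at about 5.5 N. I'll back straight off, rise and look.

```bash
python3 -m inch '[0,0,1,0,0,0,0,4,0,0,0,0,10,0,0,0,0,20,0,0,0,0,30,0,0,-30,0,30,0,0,-60,0,30,0,0,-95,0,30,0,0,-115,0,30,0,0,-115,0,30,0,0]'; python3 -m inch '[0,0,40,0,0,0,0,80,0,0,0,0,110,0,0,0,0,110,0,0]'|sed -n '1,4p'
cat >> look.py <<'E'
cv2.imwrite(f'pics/z{k}.png',cv2.resize(s[165:260,200:340],None,fx=5.5,fy=5.5,interpolation=cv2.INTER_CUBIC)[:,:,::-1])
np.save(f't{k}.npy',t); np.save(f's{k}.npy',s)
E
python3 look.py 5
```

```text
clock: 9.58
eef_pos: [0.4997, 0.1592, 0.1254]
tool_rot: [-175.9, 89.3, 4.1]
contact_force: [0.5, -0.5, 0.0]
gripper_width: 0.0008
clock: 9.92
eef_pos: [0.3791, 0.159, 0.1166]
tool_rot: [4.1, 89.6, -175.8]
contact_force: [1.3, 0.2, -0.3]
10.0167 [0.3848 0.1589 0.119 ] [ 0.4  -0.54 -0.01]
```

View pics/t5.png

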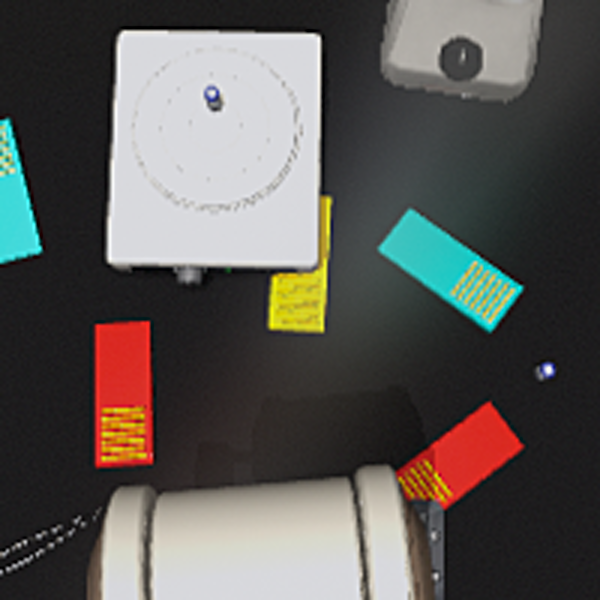

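View pics/z5.png

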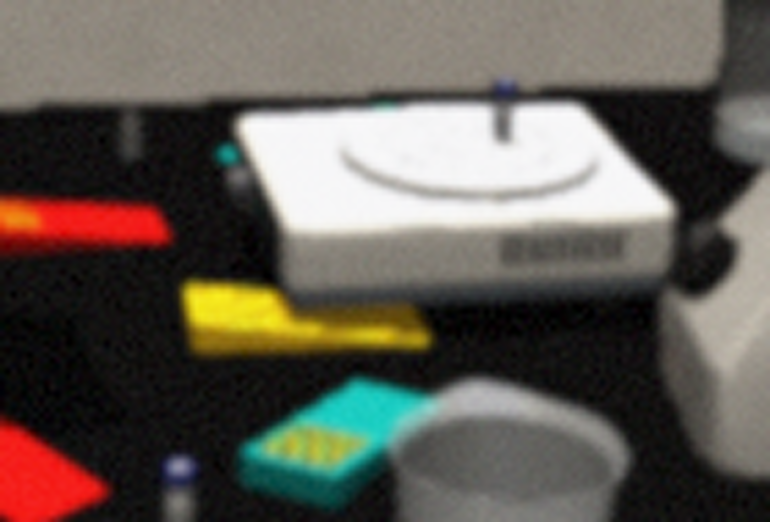

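```bash
python3 - <<'E'
from h import *
t=np.load('t5.npy'); c=biggest(mask(t,'yellow'),(262,215),60); print(cv2.approxPolyDP(c,1.5,True).reshape(-1,2).tolist())
print(plane('top',[(249.5,229.6),(268.5,230.6)],.016).round(4), plane('top',[(270.5,185.3)],.0015).round(4))
E
# stirrer shift: compare before/after
python3 - <<'E'
import numpy as np,cv2
for a,b in(('top0','t5'),('side0','s5')):
    A=cv2.cvtColor(np.load(a+'.npy'),cv2.COLOR_RGB2GRAY).astype(np.float32);B=cv2.cvtColor(np.load(b+'.npy'),cv2.COLOR_RGB2GRAY).astype(np.float32)
    sl=(slice(125,200),slice(190,275)) if a=='top0' else (slice(175,212),slice(238,325))
    print(a,cv2.phaseCorrelate(A[sl],B[sl]))
E
```

```text
[[269, 185], [267, 186], [267, 204], [269, 205], [264, 211], [253, 211], [250, 213], [249, 229], [267, 230]]
[[0.5333 0.1735 0.016 ]
 [0.5316 0.1284 0.016 ]] [[0.6455 0.1248 0.0015]]
top0 ((-0.061650821749644535, 0.43207744322764086), 0.8129479002775969)
side0 ((-0.037120123841731356, -0.044637153323439094), 1.0404344334867266)
```

Wedge heel is at top crop (297,330), under the corner, with the stub about 10 mm left of its axis and inside its width. Stirrer and vial look unmoved and the stirrer level. Next is the press.

```bash
python3 -m inch '[0,0,-40,0,0,0,0,-80,0,0,0,0,-120,0,0,0,0,-160,0,0,0,0,-195,0,0,0,0,-216,0,0,0,0,-216,0,0,0,0,-216,0,0,0,0,-216,0,0]'
python3 - <<'E'
from rig import telemetry
from scipy.spatial.transform import Rotation as R
s=telemetry.observe(); print(s['eef_pos'],R.from_euler('xyz',s['tool_rot'],degrees=True).as_matrix().round(3))
E
```

```text
clock: 10.77
eef_pos: [0.6014, 0.1587, 0.1188]
tool_rot: [1.7, 89.9, -178.4]
contact_force: [0.1, 0.5, -0.1]
gripper_width: 0.0002
[0.60135262 0.15868707 0.11880593] [[-0.001 -0.    -1.   ]
 [-0.    -1.     0.   ]
 [-1.     0.     0.001]]
```

```bash
python3 -m inch '[20,0,0,0,0,38,0,0,0,0,50,0,0,0,0,54,0,0,0,0,54,0,0,0,0,54,0,0,0,0]'|sed -n '2p;4p'; python3 -m inch '[1,0,0,0,0,2,0,0,0,0,2,0,0,0,0]'|sed -n '2p;4p';python3 -m inch '[1,0,0,0,0,1,0,0,0,0]'|sed -n '2p;4p'
```

```text
eef_pos: [0.6016, 0.1589, 0.0662]
contact_force: [-0.0, -0.4, 0.7]
eef_pos: [0.602, 0.1588, 0.0643]
contact_force: [-0.2, 0.1, -0.0]
eef_pos: [0.6016, 0.1588, 0.0627]
contact_force: [-1.2, -0.4, 0.1]
```

```bash
python3 -m inch '[1,0,0,0,0,1,0,0,0,0]'|sed -n '2p;4p'; python3 -m inch '[1,0,0,0,0,1,0,0,0,0]'|sed -n '2p;4p';python3 -m inch '[0.5,0,0,0,0,0.5,0,0,0,0]'|sed -n '2p;4p'
```

```text
eef_pos: [0.6014, 0.1588, 0.0614]
contact_force: [0.1, 0.0, 0.7]
eef_pos: [0.6015, 0.1588, 0.0605]
contact_force: [0.0, 0.5, 0.5]
eef_pos: [0.6015, 0.1588, 0.0604]
contact_force: [-0.6, 0.9, 2.9]
```

```bash
python3 -m inch '[0.5,0,0,0,0,0.5,0,0,0,0]'|sed -n '2p;4p'; python3 -m inch '[0,0,0,0,0]'|sed -n '2p;4p';python3 -m inch '[0.3,0,0,0,0,0.3,0,0,0,0]'|sed -n '2p;4p'
```

```text
eef_pos: [0.6015, 0.1588, 0.0604]
contact_force: [-2.3, -1.2, 5.9]
eef_pos: [0.6015, 0.1588, 0.0604]
contact_force: [-2.9, -0.3, 5.0]
eef_pos: [0.6016, 0.1588, 0.0604]
contact_force: [-3.9, -0.0, 7.6]
```

```bash
python3 -m inch '[0.1,0,0.3,0,0,0.1,0,0.3,0,0]'|sed -n '2p;4p'; python3 -m inch '[0,0,0,0,0,0,0,0,0,0,0,0,0,0,0]'|sed -n '2p;4p';python3 -m inch '[0,0,0,0,0,0,0,0,0,0,0,0,0,0,0]'|sed -n '1,2p;4p'; python3 look.py 6
```

```text
eef_pos: [0.6015, 0.1588, 0.0604]
contact_force: [-3.8, 0.1, 7.3]
eef_pos: [0.6015, 0.1588, 0.0603]
contact_force: [-2.8, -0.7, 7.6]
clock: 13.27
eef_pos: [0.6016, 0.1588, 0.0603]
contact_force: [-2.4, -0.7, 7.8]
13.3667 [0.6016 0.1588 0.0603] [-3.15 -0.38  7.52]
```

View pics/z6.png

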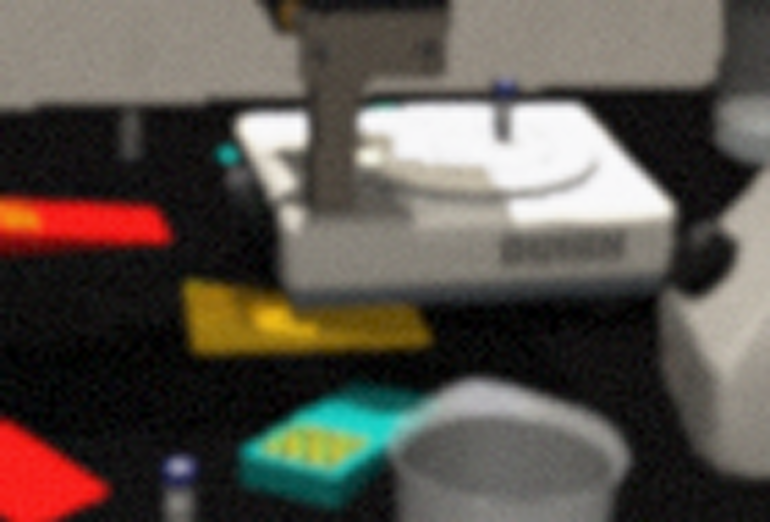

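The finger is on the corner at (330,205). Under 7.5 N the top stays at 60.3 mm, the vial stands, and the wedge hasn't moved. I'll release, move away and check once more.

```bash
python3 -m inch '[-1,0,0,0,0,-3,0,0,0,0,-10,0,0,0,0,-30,0,0,0,0,-60,0,0,0,0,-90,0,0,0,0,-90,0,0,0,0,-90,0,0,0,0]'|sed -n '2p;4p'; python3 -m inch '[0,0,40,0,0,0,0,80,0,0,0,0,120,0,0,0,0,160,0,0,0,0,200,0,0,0,0,220,0,0,0,0,220,0,0,0,0,220,0,0]'|sed -n '1,4p'; python3 look.py 7
python3 - <<'E'
from h import *
for a,b in(('top0','t7'),('side0','s7'),('t5','t7'),('s5','s7')):
    A=cv2.cvtColor(np.load(a+'.npy'),cv2.COLOR_RGB2GRAY).astype(np.float32);B=cv2.cvtColor(np.load(b+'.npy'),cv2.COLOR_RGB2GRAY).astype(np.float32)
    sl=(slice(125,184),slice(190,275)) if a[0]=='t' else (slice(175,212),slice(238,325))
    print(a,b,np.round(cv2.phaseCorrelate(A[sl],B[sl])[0],2))
for k in('t5','t7'):
    c=biggest(mask(np.load(k+'.npy'),'yellow'),(262,215),60); print(cv2.boundingRect(c))
E
```

```text
eef_pos: [0.603, 0.1589, 0.1521]
contact_force: [-1.1, 0.8, 0.3]
clock: 14.7
eef_pos: [0.3803, 0.1589, 0.1483]
tool_rot: [9.9, 90.0, -170.1]
contact_force: [0.3, 0.4, -0.2]
14.8 [0.382  0.1587 0.1491] [ 0.13  0.07 -0.62]
top0 t7 [0.01 0.01]
side0 s7 [-0.02  0.04]
t5 t7 [-0.02 -0.  ]
s5 s7 [-0.06  0.05]
(249, 185, 22, 46)
(249, 185, 22, 46)
```

View pics/z7.png

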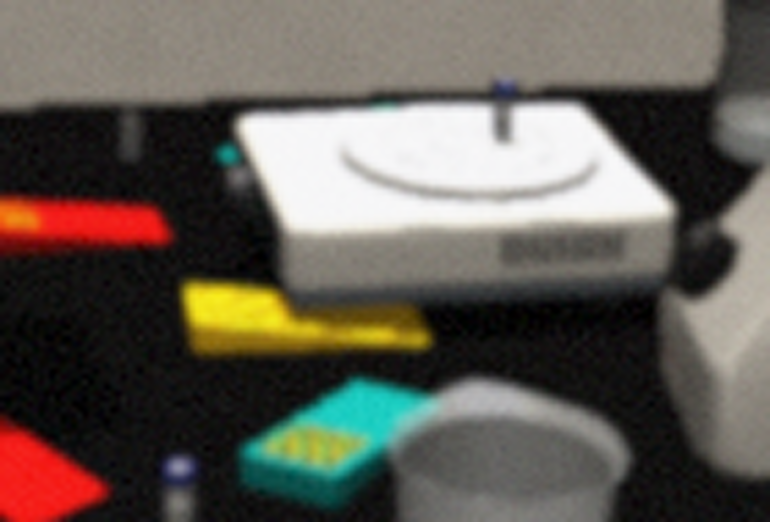

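View pics/t7.png

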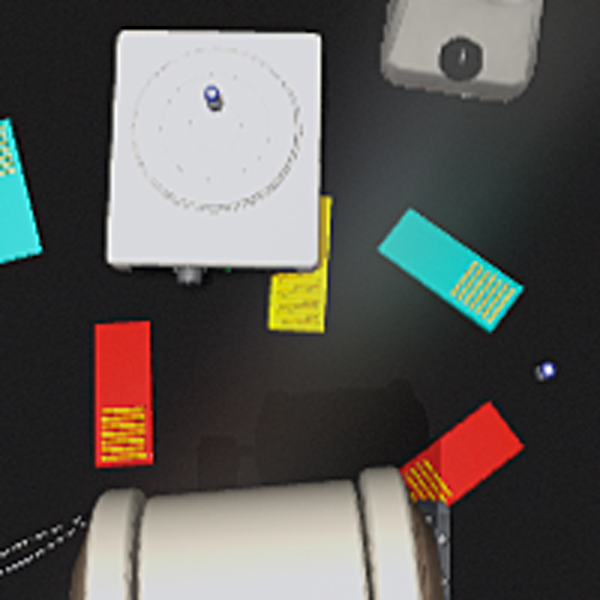

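The final pictures show the stirrer unmoved (shift under 0.1 px), the wedge still in place, the vial upright at crop (212,95), and the arm clear.

```bash
python3 -c "
from rig import finish_job
print(finish_job())"
```

```text
the job is handed in; nothing more can be done
None
```

I pushed the yellow wedge, nose first with closed fingertips, under the bare foot until it bore on it at about 5 to 5.5 N. I then backed off, pressed the corner at about 7.5 N for over half a second, let go, moved clear and handed the job in.

- **Rocking:** under the press the top stayed at about 60.3 mm and did not sink. The press also put about 3 N of sideways force on the stirrer, but it did not slide.
- **Stirrer and vial:** between the first and last pictures the stirrer shifted less than 0.1 px in both views, and the vial was still standing on its plate.
- **Wedge:** it looked the same before and after the press. It sits turned by about 2° with the foot about 10 mm left of its centre line, which is still well within its width.
- **Disagreement:** the push force rose at about 4 mm further along than I had worked out from the pictures, so I went by the force.
- **Others and time:** the other things in the close pictures had not moved. I did not check the clear vial separately. It took about 15 s.

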